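# Set out the setting rings by size on the soak plate

## Robot

A 6-joint arm with a two-finger parallel gripper is mounted at the origin on the work surface. World frame = base frame: x ahead of the robot, y to its left, z up, the work surface at z = 0. Lengths are in m, angles in degrees, forces in N, time in s.
With the tool pointing down it reaches from about 0.325 to 0.775 m from the base axis. Payload 5.5 kg.
Tool frame: the origin (TCP) lies at the centre of the arm's flange, where the gripper is bolted on; the fingertips stand 182 mm ahead of it and the grasp point (between the pads) lies 163 mm ahead of it; z points along the fingers, y is the direction in which the jaws open and shut (so a half turn about z gives the same grasp; the last joint's range is limited). The gripper opens to 88 mm and grips with 3 to 60 N. Pads are 20 mm wide; open, the fingers measure 115 mm over their backs; the gripper's body (75 mm by 178 mm) begins 61 mm behind the grasp point.
Start: joints at [-76.587, 5.22, 70.514, -0, 104.267, -3.249], TCP at [0.172, -0.575, 0.405] pointing down, gripper open.
Joint ranges: [-164.24, 164.24], [-49.07, 125.15], [9.68, 141.18], [-86.29, 266.29], [3.28, 154.24], [-151.56, 151.56]. Speed limits (degrees/s): [147.25, 147.25, 172.46, 180, 180, 180].

## Interface

Orientations are given as [roll, pitch, yaw] about the fixed x, y, z axes, in that order (R = Rz(yaw) Ry(pitch) Rx(roll)).
In Python, from station import r gives the robot as it stands. The module is installed in compiled form; this text tells all that it offers. Calls block until the motion is done:
- r.reach(position, orientation): joint-space move of the TCP to a pose.
- r.servo_line(position, rotation=None, speed=0.15): straight line of the TCP; rotation=None keeps the orientation; speed is the mean speed in m/s.
- r.move_joints(angles): joint-space move.
- r.let_go() and r.grab(squeeze=None): open the fingers fully, or close them until they stop; squeeze is the grip in N (None keeps the last).
- r.wait(seconds).
- r.inverse_kinematics(position, orientation): joint angles nearest the present ones, or None.
- r.sense(): the state.
- r.snapshot(name): name is "scene" or "top" or "wrist"; returns a dict with "frame" (384x512x3 uint8, red, green, blue), "fx", "fy", "cx", "cy" (pixels), "dist_coeffs" ([k1, k2, p1, p2, k3] as OpenCV has them; the pictures are not rectified), "R" (3x3) and "t" (3): a world point X has camera coordinates R X + t. Camera axes: x right, y down, z forward; pixel columns grow to the right and rows downward; lengths in m; the calibration is good to about 2 mm. A picture is of the moment at which its call begins. There is no depth.
A pose or a line that the arm cannot do raises r.IKError and nothing moves.
- r.hand_in(): hands the job in, once; it reports no verdict.
The state is a dict: "clock": time; "joints": joint angles; "joint_vel": joint speeds; "joint_torque": joint torques, N m; "tcp_pos": TCP position; "orientation": TCP orientation; "contact_force": force on the tool from outside, world axes, zero at the start; "torque": the same for the moment, N m; "opening": finger opening in m.
Only numpy, scipy, OpenCV 4.12 (cv2) and the standard library are available. Lean on these libraries where they do the work, as an engineer would, in place of code of your own. Each camera call takes 0.05 s, during which the arm holds its last target. There are 200 camera calls.

## Task

Lay the four steel setting rings out on the black soak plate to come to temperature, one centred in each engraved circle and lying flat, in order of size: the smallest next to the blue thermometer, the largest at the far end of the row. Set each ring down gently rather than dropping it, and leave the glass roughness standard where it lies.

Things in the scene. Friction and masses are not known exactly. Their poses are not given: they have to be found in the camera images.
- ring_22: The smallest of the four setting rings: a plain bright steel ring with square edges, lying flat with clear space around it, outside diameter 22 mm, height 8 mm, bore 5 mm, about 23 g. Origin: centre of its underside, on its axis; z up along the axis.
- ring_32: The second smallest of the four setting rings: a plain bright steel ring with square edges, lying flat with clear space around it, outside diameter 32 mm, height 10 mm, bore 10 mm, about 57 g. Origin: centre of its underside, on its axis; z up along the axis.
- ring_45: The second largest of the four setting rings: a plain bright steel ring with square edges, lying flat with clear space around it, outside diameter 45 mm, height 14 mm, bore 19 mm, about 144 g. Origin: centre of its underside, on its axis; z up along the axis.
- ring_63: The largest of the four setting rings: a plain bright steel ring with square edges, lying flat with clear space around it, outside diameter 63 mm, height 18 mm, bore 32 mm, about 326 g. Origin: centre of its underside, on its axis; z up along the axis.
- circle_a: Circle a (at one end) of the straight row a, b, c, d: four identical pale engraved circles, 69 mm across with a small cross at the centre, 75 mm apart, flush marks on a fixed black plate 100 x 450 mm whose place and angle vary. Origin: the circle's centre on the plate's flat top, 18 mm above the bench; y along the row from d to a, x across the plate, z up.
- circle_b: Circle b (second) of the straight row a, b, c, d: four identical pale engraved circles, 69 mm across with a small cross at the centre, 75 mm apart, flush marks on a fixed black plate 100 x 450 mm whose place and angle vary. Origin: the circle's centre on the plate's flat top, 18 mm above the bench; y along the row from d to a, x across the plate, z up.
- circle_c: Circle c (third) of the straight row a, b, c, d: four identical pale engraved circles, 69 mm across with a small cross at the centre, 75 mm apart, flush marks on a fixed black plate 100 x 450 mm whose place and angle vary. Origin: the circle's centre on the plate's flat top, 18 mm above the bench; y along the row from d to a, x across the plate, z up.
- circle_d: Circle d (at the other end) of the straight row a, b, c, d: four identical pale engraved circles, 69 mm across with a small cross at the centre, 75 mm apart, flush marks on a fixed black plate 100 x 450 mm whose place and angle vary. Origin: the circle's centre on the plate's flat top, 18 mm above the bench; y along the row from d to a, x across the plate, z up.
- thermometer: Blue box with a small display, 66 mm across the plate, 42 mm along it, 26 mm high, fixed on one end of the black plate in line with the row, 82.5 mm from the nearest circle's centre: circle_a at some starts, circle_d at others. A round bubble level, 40 mm across, 13 mm high, is fixed at the other end. Origin: centre of its underside, on the plate's top.
- glass_standard: Pale glass plate in a black frame 42 x 56 mm, 12 mm high, loose. Origin: centre of its underside; long side along y. It, the rings, a small plug gauge and a gauge-block pair (all under 20 mm high) lie in any order on a thin mat 2 mm above the bench, on an arc about 455 mm from the robot's axis, 75 mm or more apart centre to centre; the plate lies beyond them.
Mind the look-alikes: they are no part of the job. Leave any brown or pink look-alike of the ring_63 alone.

How it is judged (in metres and radians):
At the end, for the whole second after the job is handed in: Counting from the circle next to the thermometer, the 22, 32, 45 and 63 mm rings each lie in their circle, centre within 12 mm of the circle's centre, flat on the plate (underside within 4 mm of its top, tilt under 0.1 rad), let go and at rest (((horizontal distance between thermometer and circle_a below 0.12 m and horizontal distance between ring_22 and circle_a below 0.012 m and z of ring_22 in the frame of circle_a between -0.004 and 0.004 m and horizontal distance between ring_32 and circle_b below 0.012 m and z of ring_32 in the frame of circle_b between -0.004 and 0.004 m and horizontal distance between ring_45 and circle_c below 0.012 m and z of ring_45 in the frame of circle_c between -0.004 and 0.004 m and horizontal distance between ring_63 and circle_d below 0.012 m and z of ring_63 in the frame of circle_d between -0.004 and 0.004 m) or (horizontal distance between thermometer and circle_d below 0.12 m and horizontal distance between ring_22 and circle_d below 0.012 m and z of ring_22 in the frame of circle_d between -0.004 and 0.004 m and horizontal distance between ring_32 and circle_c below 0.012 m and z of ring_32 in the frame of circle_c between -0.004 and 0.004 m and horizontal distance between ring_45 and circle_b below 0.012 m and z of ring_45 in the frame of circle_b between -0.004 and 0.004 m and horizontal distance between ring_63 and circle_a below 0.012 m and z of ring_63 in the frame of circle_a between -0.004 and 0.004 m)) and angle between each of ring_22, ring_32, ring_45, ring_63's own z axis and vertical below 0.1 rad and linear speed of each of ring_22, ring_32, ring_45, ring_63 below 0.02 m/s and contact force between each of ring_22, ring_32, ring_45, ring_63 and the fingers below 0.1 N); the robot touches nothing.
It fails at once if a ring is dropped or thrown (moves faster than 0.6 m/s with no finger touching it: a fall of about 18 mm) ((linear speed of ring_22 above 0.6 m/s and contact force between ring_22 and the fingers below 0.05 N) or (linear speed of ring_32 above 0.6 m/s and contact force between ring_32 and the fingers below 0.05 N) or (linear speed of ring_45 above 0.6 m/s and contact force between ring_45 and the fingers below 0.05 N) or (linear speed of ring_63 above 0.6 m/s and contact force between ring_63 and the fingers below 0.05 N)).
It fails at once if the glass roughness standard is pushed more than 10 mm from its place (distance of glass_standard from where it was at the start of the episode above 0.01 m).
It also fails if it takes over 88 s, if anything falls off the work surface, if the arm or the gripper's body presses on something with over 40 N, if the wrist force passes 120 N, or if a joint passes its speed limit or range.

## Working session

There is one attempt and no reset: what is moved stays moved. The work goes in short steps, each a Python script; the robot and the scene stay as the last script left them, time stands still between calls to the robot, and variables do not carry over. Pictures are saved under pics/ and viewed, about 12 in all and at most 16, crops included, and the job is handed in when it is done.

```bash
mkdir -p pics; python3 - <<'E'
from station import r
import cv2,numpy as np
for n in ("top","scene"):
    s=r.snapshot(n); cv2.imwrite(f"pics/{n}0.png",cv2.resize(s["frame"][:,:,::-1],None,fx=1.5,fy=1.5,interpolation=cv2.INTER_CUBIC)); np.save(f"pics/{n}0.npy",s,allow_pickle=True)
    print(n,s["fx"],s["cx"],s["cy"],s["dist_coeffs"],(-np.array(s["R"]).T@s["t"]).round(3),np.array(s["R"]).round(3).tolist())
print(r.sense())
E
```

```text
top 432.20262925180066 251.61467934946523 182.42408932905533 [-0.03461866  0.          0.          0.          0.        ] [0.338 0.014 1.041] [[0.021, -1.0, 0.004], [-0.983, -0.022, -0.185], [0.185, 0.0, -0.983]]
scene 450.7462586222234 264.9102055669516 194.59421839901216 [0.00021619 0.         0.         0.         0.        ] [ 0.932 -0.443  0.807] [[0.73, 0.684, 0.009], [0.537, -0.564, -0.627], [-0.424, 0.462, -0.779]]
{'clock': 0.1, 'joints': array([-7.65883451e+01,  5.25891549e+00,  7.05734453e+01, -1.29030817e-03,
        1.04266398e+02, -3.24727255e+00]), 'joint_vel': array([-0.01323235, -0.11546392, -0.10438835, -0.12485013,  0.01355927,
        0.03484397]), 'joint_torque': array([ 1.65782280e-03, -4.47858417e+01, -4.07568812e+01,  6.99102064e-02,
        2.83693336e-02, -9.70003794e-05]), 'tcp_pos': array([ 0.17202621, -0.57486921,  0.40363354]), 'orientation': array([-1.79901329e+02, -4.34513902e-03,  1.66586068e+01]), 'contact_force': array([-1.00756197,  0.20850472,  0.23071583]), 'torque': array([ 0.02490577,  0.00152126, -0.01367771]), 'opening': 0.08767875375885016}
```

View pics/top0.png

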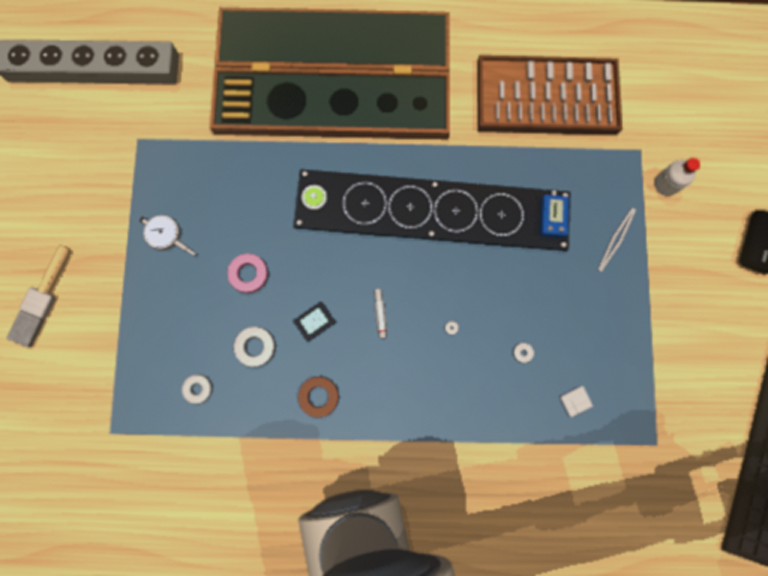

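View pics/scene0.png

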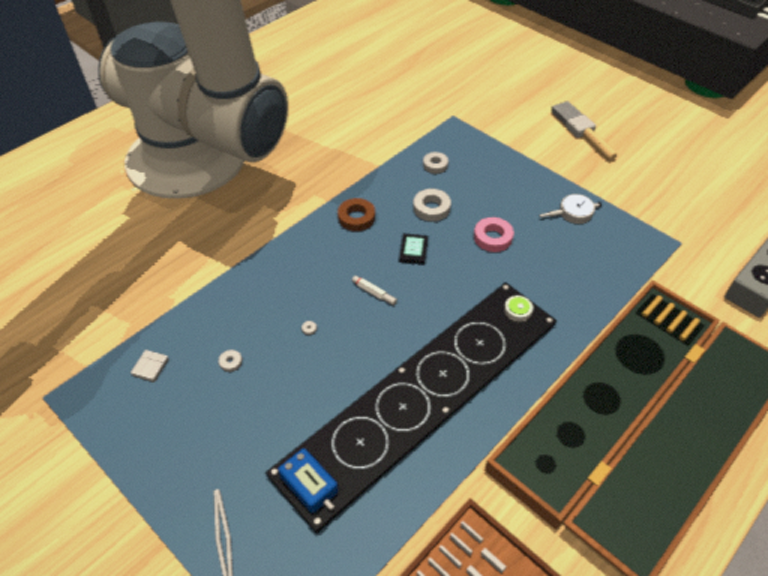

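Top view at 1.5x: bright rings at (452,327) for the 22, (524,352) for the 32, (196,389) for the 45 and (254,347) for the 63. The pink (248,273) and brown (318,397) rings are decoys. The glass standard is at (315,321). The circles are at (365,203) to (502,214), with the thermometer at the right end (555,215). I'll measure in both views and confirm in a crop.

```bash
cat > h.py <<'E'
import cv2,numpy as np
def ray(s,uv,z):
    K=np.array([[s["fx"],0,s["cx"]],[0,s["fy"],s["cy"]],[0,0,1]]);R=np.array(s["R"]);t=np.array(s["t"])
    n=cv2.undistortPoints(np.float64(uv).reshape(-1,1,2),K,np.float64(s["dist_coeffs"])).reshape(-1,2)
    d=np.c_[n,np.ones(len(n))]@R; c=-R.T@t
    return (c+d*((z-c[2])/d[:,2])[:,None])[:,:2]
def mask(s):
    h=cv2.cvtColor(s["frame"],cv2.COLOR_RGB2HSV)
    return ((h[...,1]<75)&(h[...,2]>125)).astype(np.uint8)*255
def blobs(s):
    cs,hi=cv2.findContours(mask(s),cv2.RETR_CCOMP,cv2.CHAIN_APPROX_NONE)
    return [(c[:,0,:],i) for i,c in enumerate(cs) if hi[0][i][3]<0 and len(c)>8]
E
python3 - <<'E'
import cv2,numpy as np
from h import *
hint={"top":{22:(452,327,8),32:(524,352,10),45:(196,389,14),63:(254,347,18),'a':(365,203,0),'b':(410,207,0),'c':(456,210,0),'d':(502,214,0)},
"scene":{22:(309,327,8),32:(231,360,10),45:(435,162,14),63:(432,205,18),'a':(480,343,0),'b':(443,373,0),'c':(403,406,0),'d':(360,442,0)}}
for n in hint:
    s=np.load(f"pics/{n}0.npy",allow_pickle=True).item(); B=blobs(s)
    for k,(u,v,h) in hint[n].items():
        p=np.array([u,v])/1.5
        c=min((b for b,_ in B),key=lambda b:np.linalg.norm((b.min(0)+b.max(0))/2-p))
        if isinstance(k,str): z=.018
        else: z=.002+h/2000
        w=ray(s,c,z).astype(np.float32); (x,y),rad=cv2.minEnclosingCircle(w); pc=(c.min(0)+c.max(0))/2
        print(n,k,np.round([x,y],4),"D mm",round(rad*2000,1),"off px",(pc-p).round(1), "hint",ray(s,p,z).round(4)[0])
    if n=="top":
        im=cv2.resize(s["frame"][165:285,110:400,::-1],None,fx=2.75,fy=2.75,interpolation=cv2.INTER_CUBIC); cv2.imwrite("pics/crop1.png",im)
        print("glass",ray(s,[(315/1.5,321/1.5)],.014),"pink,brown",ray(s,np.array([(248,273),(318,397)])/1.5,.01))
E
```

```text
top 22 [ 0.5732 -0.1389] D mm 13.0 off px [ 13.2 -50.5] hint [ 0.4482 -0.1066]
top 32 [ 0.4837 -0.2425] D mm 7.8 off px [  8.2 -30.2] hint [ 0.4106 -0.2213]
top 45 [0.5075 0.2167] D mm 20.7 off px [ 37.3 -68.8] hint [0.3412 0.2958]
top 63 [0.5072 0.2164] D mm 20.7 off px [ -1.3 -40.8] hint [0.4089 0.2076]
top a [0.6571 0.1226] D mm 41.2 off px [-34.3  -4.8] hint [0.6476 0.0376]
top b [ 0.6995 -0.0485] D mm 13.7 off px [  5.2 -22.5] hint [ 0.6425 -0.0363]
top c [ 0.5705 -0.1372] D mm 12.8 off px [10.5 27.5] hint [ 0.6391 -0.1117]
top d [ 0.6003 -0.185 ] D mm 14.9 off px [-0.7 13.3] hint [ 0.6341 -0.1872]
glass [[0.45214338 0.11227089]] pink,brown [[0.52811844 0.22424063]
 [0.33336655 0.10337904]]
scene 22 [ 0.4484 -0.1025] D mm 30.3 off px [ 0.5 -1. ] hint [ 0.4485 -0.104 ]
scene 32 [ 0.4088 -0.2164] D mm 42.7 off px [-1. -1.] hint [ 0.4123 -0.2179]
scene 45 [0.3373 0.3026] D mm 51.3 off px [ 0. -2.] hint [0.343  0.2955]
scene 63 [0.4064 0.2151] D mm 73.8 off px [ 0.  -3.2] hint [0.4133 0.2072]
scene a [0.6807 0.0423] D mm 29.7 off px [12.   6.8] hint [0.6515 0.0384]
scene b [ 0.6444 -0.0361] D mm 9.5 off px [-0.8 -0.2] hint [ 0.6459 -0.0353]
scene c [ 0.6522 -0.1108] D mm 65.5 off px [4.8 4.3] hint [ 0.6409 -0.1102]
scene d [ 0.6354 -0.1861] D mm 8.8 off px [-0.5 -0.2] hint [ 0.6364 -0.1857]
```

View pics/crop1.png

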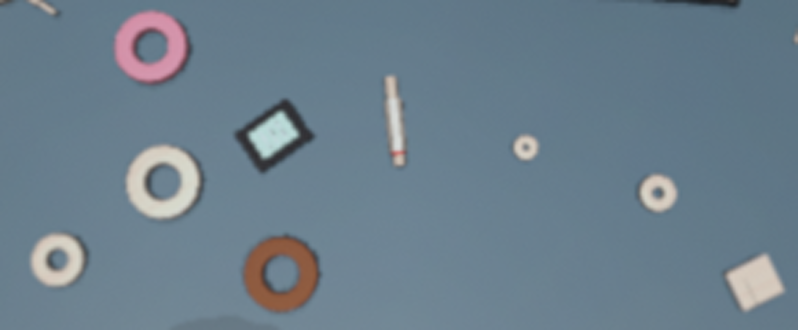

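The crop confirms four bright steel rings, each of a different size (63 at (163,182), 45 at (58,260), 32 at (658,193), 22 at (526,147)), with pink and brown as decoys. Next I'll tighten the mask (red against blue for the rings, bright on black for the circles).

```bash
python3 - <<'E'
import cv2,numpy as np
from h import *
T={}
hint={"top":{22:(452,327,8),32:(524,352,10),45:(196,389,14),63:(254,347,18),'a':(365,203,0),'b':(410,207,0),'c':(456,210,0),'d':(502,214,0)},
"scene":{22:(309,327,8),32:(231,360,10),45:(435,162,14),63:(432,205,18),'a':(480,343,0),'b':(443,373,0),'c':(403,406,0),'d':(360,442,0)}}
for n in hint:
    s=np.load(f"pics/{n}0.npy",allow_pickle=True).item(); f=s["frame"].astype(int)
    M=((f[...,0]>f[...,2]-12)&(f[...,0]>120)).astype(np.uint8)
    C=(f.max(2)>75).astype(np.uint8)
    for k,(u,v,h) in hint[n].items():
        p=np.array([u,v])/1.5; ring=not isinstance(k,str)
        W=M if ring else C
        cs=[c[:,0] for c in cv2.findContours(W,cv2.RETR_CCOMP,cv2.CHAIN_APPROX_NONE)[0] if len(c)>=8]
        z=.002+h/1000 if ring else .018
        best=[]
        for c in cs:
            w=ray(s,c,z); (x,y),(A,Bx),_=cv2.fitEllipse((w*1000).astype(np.float32))
            if np.hypot(*(np.array([x,y])/1000-ray(s,p,z)[0]))<.012: best.append((round(x,1),round(y,1),round(A,1),round(Bx,1)))
        print(n,k,best,"hint",(ray(s,p,z)[0]*1000).round(1))
E
```

```text
top 22 [(447.5, -104.9, 19.6, 21.3)] hint [ 447.8 -106.1]
top 32 [(410.4, -219.1, 30.1, 31.3), (409.7, -219.1, 9.0, 11.0)] hint [ 410.2 -220.2]
top 45 [(341.9, 294.7, 43.4, 44.5), (342.0, 295.0, 18.6, 19.3)] hint [341.1 293.9]
top 63 [(409.8, 207.3, 61.7, 62.2), (410.0, 207.5, 31.1, 32.5)] hint [408.3 206. ]
top a [(649.0, 38.8, 7.8, 10.4), (648.8, 39.0, 64.6, 65.7)] hint [647.6  37.6]
top b [(643.8, -35.8, 9.1, 11.8), (644.1, -35.8, 64.8, 65.8)] hint [642.5 -36.3]
top c [(638.2, -110.5, 8.0, 11.9), (639.3, -110.6, 65.1, 65.5)] hint [ 639.1 -111.7]
top d [(634.2, -185.2, 9.2, 11.4), (634.6, -185.2, 64.9, 65.6)] hint [ 634.1 -187.2]
scene 22 [(449.4, -105.4, 19.8, 20.3)] hint [ 450.9 -105.7]
scene 32 [(412.0, -219.4, 30.2, 30.8), (411.6, -219.2, 8.7, 10.5)] hint [ 415.6 -219.3]
scene 45 [(343.9, 294.1, 43.1, 44.6), (343.6, 293.7, 16.2, 21.3)] hint [348.2 289.1]
scene 63 [(412.1, 206.4, 60.9, 62.3), (412.3, 206.1, 31.6, 32.7)] hint [419.2 199.9]
scene a [(648.8, 39.1, 7.1, 11.7), (649.6, 39.1, 65.8, 66.1)] hint [651.5  38.4]
scene b [(645.2, -35.5, 8.5, 10.6), (645.0, -35.8, 65.2, 66.4)] hint [645.9 -35.3]
scene c [(639.2, -110.8, 8.9, 10.5), (640.0, -110.6, 65.5, 66.0)] hint [ 640.9 -110.2]
scene d [(635.6, -185.3, 9.9, 11.2), (635.3, -185.5, 65.7, 66.1)] hint [ 636.4 -185.7]
```

Both views agree to about 2 mm: rings 22 (448.5,-105.1), 32 (411.2,-219.2), 45 (342.9,294.3), 63 (411,206.8). The plan is to grasp with the jaws radial and place with the jaws across the plate, starting with ring_22 on circle d beside the thermometer.

```bash
cat > job.py <<'E'
import numpy as np
from station import r
P={22:(.4485,-.1051),32:(.4112,-.2192),45:(.3429,.2943),63:(.4110,.2068)}
C={22:(.6350,-.1853),32:(.6396,-.1106),45:(.6445,-.0357),63:(.6490,.0390)}
TIP={22:.002,32:.0025,45:.004,63:.005}; SQ={22:12,32:15,45:25,63:40}
PLACE_YAW=90-np.degrees(np.arctan2(.0140,.2243))
def st(m):
    s=r.sense(); print(m,round(s["clock"],1),s["tcp_pos"].round(4),"open",round(s["opening"]*1000,1),"F",s["contact_force"].round(1),flush=True); return s
def pick(k,squeeze=True):
    x,y=P[k]; yaw=90+np.degrees(np.arctan2(y,x)); z=.182+.002+TIP[k]
    r.reach([x,y,z+.06],[180,0,yaw])
    r.servo_line([x,y,z],speed=.06); st(f"{k} at grasp, want z {z:.4f}")
    r.grab(SQ[k]); s=st("gripped"); assert abs(s["opening"]*1000-k)<4, "bad grip"
    r.servo_line([x,y,z+.075],speed=.1); s=st("lifted"); assert abs(s["opening"]*1000-k)<4, "lost"
def place(k):
    x,y=C[k]; z=.182+.018+TIP[k]
    r.reach([x,y,z+.06],[180,0,PLACE_YAW]); s=st("above"); assert abs(s["opening"]*1000-k)<4
    r.servo_line([x,y,z+.012],speed=.08)
    r.servo_line([x,y,z+.0007],speed=.02); r.wait(.2); st(f"down, want z {z+.0007:.4f}")
    r.let_go(); r.wait(.1); st("open")
    r.servo_line([x,y,z+.07],speed=.12)
E
python3 - <<'E'
from job import *
pick(22)
place(22)
E
```

```text
22 at grasp, want z 0.1860 3.3 [ 0.4487 -0.1051  0.1865] open 88.3 F [ 0.2  0.3 -0.4]
gripped 4.3 [ 0.4485 -0.1051  0.186 ] open 21.1 F [ 0.7  0.4 -0.1]
lifted 5.2 [ 0.4483 -0.105   0.2603] open 21.1 F [ 0.5  0.2 -0.7]
above 6.0 [ 0.6345 -0.185   0.2611] open 20.8 F [-0.1  0.3 -0.5]
down, want z 0.2027 7.7 [ 0.635  -0.1853  0.2028] open 20.8 F [-0.3 -1.1  0.3]
open 8.9 [ 0.635  -0.1853  0.2027] open 87.8 F [ 0.6  0.1 -0.1]
```

```bash
python3 - <<'E'
from job import *
import cv2
for k in (32,45,63):
    pick(k); place(k)
r.reach([.172,-.575,.405],[180,0,16.66]); r.wait(.5)
for n in ("top","scene"):
    s=r.snapshot(n); np.save(f"pics/{n}1.npy",s,allow_pickle=True)
    f=s["frame"][:,:,::-1]; f=f[90:300,60:420] if n=="top" else f[90:360,60:420]
    cv2.imwrite(f"pics/{n}1.png",cv2.resize(f,None,fx=2.2,fy=2.2,interpolation=cv2.INTER_CUBIC))
st("end")
from h import ray
H={22:8,32:10,45:14,63:18}
for n in ("top","scene"):
    s=np.load(f"pics/{n}1.npy",allow_pickle=True).item(); F=s["frame"].astype(int)
    M=((F[...,0]>F[...,2]-12)&(F[...,0]>120)).astype(np.uint8)
    cs=[c[:,0] for c in cv2.findContours(M,cv2.RETR_EXTERNAL,cv2.CHAIN_APPROX_NONE)[0] if len(c)>=8]
    for k in H:
        for c in cs:
            (x,y),ax,_=cv2.fitEllipse((ray(s,c,.018+H[k]/1000)*1000).astype(np.float32))
            d=np.array([x,y])-np.array(C[k])*1000
            if np.hypot(*d)<25: print(n,k,"offset mm",d.round(1),"axes",np.round(ax,1))
    if n=="top":
        a=np.load("pics/top0.npy",allow_pickle=True).item()["frame"].astype(int)[195:232,190:230]
        print("glass patch diff",np.abs(a-F[195:232,190:230]).mean().round(2))
E
```

```text
32 at grasp, want z 0.1865 11.7 [ 0.4114 -0.2193  0.1871] open 87.9 F [-1.3  0.4 -0.5]
gripped 12.6 [ 0.4112 -0.2192  0.1865] open 30.7 F [-0.7 -0.1  0.7]
lifted 13.5 [ 0.411  -0.2191  0.2607] open 30.9 F [-0.1 -0.6 -0.2]
above 14.5 [ 0.639  -0.1113  0.2622] open 31.2 F [ 0.4 -0.1 -0.2]
down, want z 0.2032 16.2 [ 0.6396 -0.1106  0.2033] open 30.9 F [ 0.4 -0.6 -0.3]
open 17.3 [ 0.6396 -0.1106  0.2032] open 88.0 F [-0.3 -0.6 -0.6]
45 at grasp, want z 0.1880 21.0 [0.3431 0.2944 0.1885] open 87.5 F [-0.9  1.4  0.3]
gripped 21.7 [0.3429 0.2943 0.188 ] open 44.2 F [-0.6 -0.  -0.7]
lifted 22.6 [0.3427 0.2942 0.2622] open 43.9 F [ 0.1  0.1 -0.8]
above 24.3 [ 0.6443 -0.0344  0.2642] open 44.0 F [-0.1  0.2 -0.7]
down, want z 0.2047 25.9 [ 0.6445 -0.0357  0.2048] open 43.9 F [-0.1 -0.9 -1. ]
open 26.9 [ 0.6445 -0.0357  0.2047] open 87.8 F [-0.3 -0.2 -0. ]
63 at grasp, want z 0.1890 30.0 [0.4112 0.2069 0.1895] open 87.9 F [ 0.4 -0.8  0.2]
gripped 30.6 [0.4111 0.2068 0.1892] open 61.9 F [ 0.3 -0.2  0.8]
lifted 31.5 [0.4108 0.2067 0.2631] open 61.9 F [ 0.8  0.  -3.5]
above 32.6 [0.6485 0.04   0.2649] open 61.6 F [ 0.1  0.6 -2.9]
down, want z 0.2057 34.2 [0.649  0.039  0.2057] open 61.9 F [ 0.7 -0.4 -2.8]
open 34.9 [0.649  0.039  0.2057] open 87.9 F [-0.2 -0.5 -0.3]
end 39.0 [ 0.172 -0.575  0.405] open 87.7 F [0.4 0.3 0.2]
glass patch diff 1.37
scene 22 offset mm [ 6.8 -5.3] axes [59. 66.]
scene 22 offset mm [ 0.8 -0.3] axes [20.  20.5]
scene 22 offset mm [ 2.9 -2.5] axes [67.6 68.5]
scene 32 offset mm [ 1.4 -4.1] axes [69.4 74. ]
scene 32 offset mm [ 0.8 -0.7] axes [30.  30.9]
scene 32 offset mm [-19.9  -1.7] axes [20.1 40.9]
scene 45 offset mm [  6.9 -12.1] axes [57.3 64.3]
scene 45 offset mm [7.3 2.2] axes [46.4 59.8]
scene 45 offset mm [-24.8  -3.1] axes [ 7.2 26.9]
scene 63 offset mm [ 0.8 -0.2] axes [60.8 62.1]
```

View pics/top1.png

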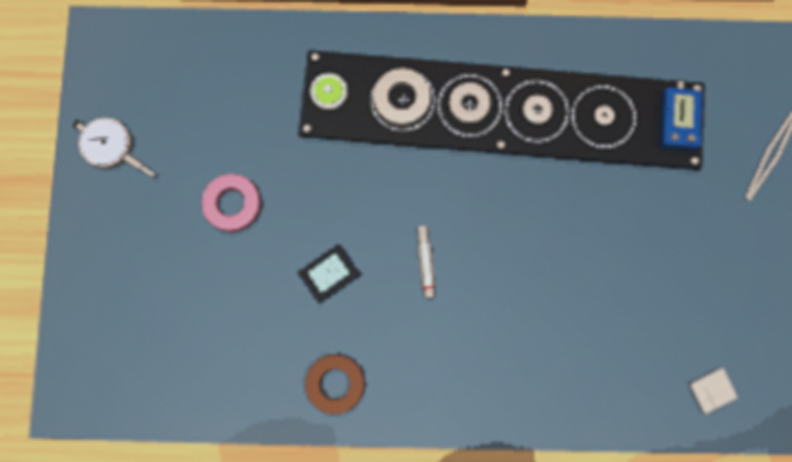

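View pics/scene1.png

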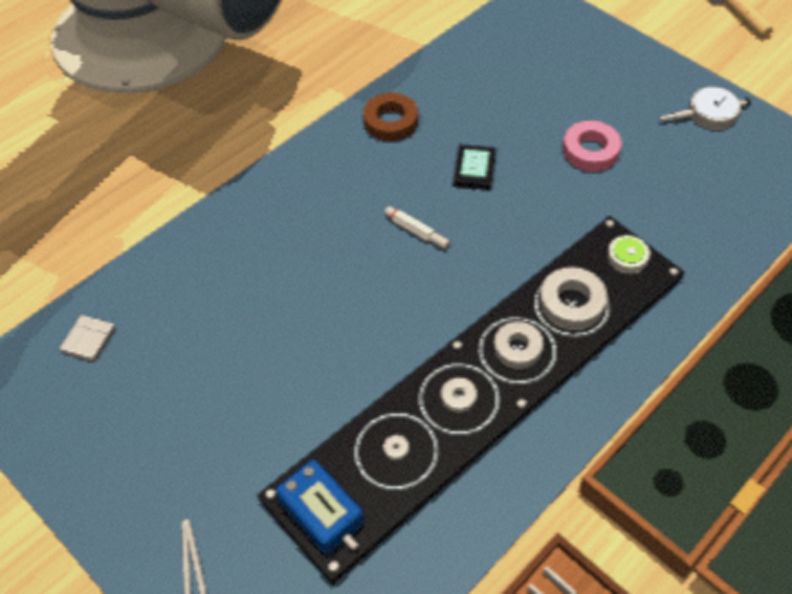

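Both pictures show the four rings flat, one per circle. From the thermometer (top view, x from 604 to 403) they run 22, 32, 45, 63. The centre crosses show through the bores of the 45 and 63, and the glass is where it was. Handing in.

```bash
python3 -c "
from station import r
r.hand_in(); print(r.sense()['clock'])"
```

```text
the job is handed in; nothing more can be done
the job is handed in; nothing more can be done
```

The four rings are on the soak plate, one per circle, running 22, 32, 45, 63 mm from the thermometer (circle d) to circle a. I handed the job in at about 39 s on the robot's clock; the hand-in reports no verdict.

**How they were placed:** I located the rings and circles in two camera views, which agreed to about 2 mm. Each ring was released about 0.7 mm above the plate.

**Last checks:**
- **22, 32 and 63 mm rings:** the scene camera puts each within about 1.1 mm of its circle's centre.
- **45 mm ring:** the numeric check gave no valid result, because its outline merged with the engraved line. I judged it by eye: it looks centred, with the circle's cross visible through its bore.
- **Top camera:** the numeric check found no ring outlines, because I used the wrong contour mode. The top picture itself shows all four rings well placed.
- **Glass standard:** the image around it is essentially unchanged (mean pixel difference 1.4), so it did not move.
- **Robot:** it stood back at its start pose, fingers open and touching nothing, before hand-in.

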